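# Lift a freshly varnished bail with tongs

## Task

The taller of the two wooden bails standing in the drying block is wet with varnish, so keep the gripper off it and handle it only with the steel tongs: pick up the tongs, close their jaws on that bail and lift it out of its hole. Finish while still holding it up in the tongs, the bail roughly upright with its foot at least 5 cm above the top of the block. Leave the shorter bail standing in its hole and do not disturb the other things on the shelf.

Things in the scene. Friction and masses are not known exactly. Their poses are not given: they have to be found in the camera images.
- tongs: Steel spring tongs lying flat, 110 g, 28 mm tall all along. Origin: on the centreline, on the underside, midway along the part to grip, near the centre of mass. x along the centreline to the jaws, y across, z up. Arm tips at x = +107 mm. At rest (open) outside width 44 mm at the origin, 61 mm at the tips; with the jaws 18 mm apart the arms are parallel, 30 mm wide outside.
- tongs_hinge (a point): Upright hinge axis of the tongs' knuckle (22 mm across), 85 mm behind the tongs' origin, at the underside; a thin ring reaches 31 mm further back. Both arms turn alike about it and spring open when let go.
- tongs_jaw (a point): The point midway between the jaws of the tongs: on the centreline, 95 mm ahead of the tongs' origin, 14 mm above the underside. The jaws are dark rubber pads inside the arm tips, 26 mm long, 24 mm tall; the gap between them is 48 mm at rest.
- tongs_left (a joint): Closing angle of each arm of the tongs: 0 = open, jaw gap 48 mm; 0.083 = gap 18 mm, arms parallel; 0.125 = fully closed, gap 3 mm. Squeezing at the tongs' origin takes about 3.5 N a side to begin to close, about 6.5 N with the arms parallel; any more squeeze reaches the jaws at about half.
- block: Dark wooden drying block, fixed, 70 (x) x 170 (y) x 40 mm tall. Origin: centre of the underside. Two round holes 14 mm wide and 24 mm deep in its top at y = -50 and +50 mm on its centreline, a bail standing in each; either bail may be in either hole.
- bail_tall: The wet bail: pale turned wood, 110 mm long, about 30 g, standing upright in one hole of the block. Origin: centre of its lower end, z up along it. Lower spigot 12 mm thick from 0 to 35 mm, barrel 18 mm thick from 35 to 89 mm, upper spigot 12 mm thick to 110 mm. It stands on the hole floor, 16 mm above the shelf, with slight play.
- bail_tall_mid (a point): Middle of the barrel of the wet bail, on its axis, 62 mm above its lower end.
- bail_short: The shorter bail: pale turned wood, 76 mm long, barrel 18 mm thick, standing upright in the other hole of the block. Origin: centre of its lower end, z up along it. To be left standing.
- ball0_center (a point): Centre of a red cricket ball, 72 mm across, in the grey cradle (88 x 170 x 30 mm). Bystander.
- ball1_center (a point): Centre of the second cricket ball in the cradle. Bystander.
- whistle: White plastic whistle, 45 mm long, 20 mm tall, lying on the shelf; origin on its underside. Bystander.
- spike_key: Flat steel spike key, 88 x 36 x 6 mm, lying on the shelf; origin at the centre of its underside. Bystander.
- bail_flat0: A bail lying in the wooden tray (140 x 90 x 16 mm); origin at the centre of one end. Bystander.
- bail_flat1: The second bail lying in the tray. Bystander.
Things that resemble listed ones, but are neither listed nor needed, are in the scene too. Leave any red look-alike of the bail_tall alone.

How it is judged:
By the outcome, as a careful person would: the job done as asked, in the order asked, and still so for the second after the job is handed in, while the arm keeps its last pose, push and grip.
It also fails if it takes over 45 s, if anything falls off the work surface, if the arm or the gripper's body presses on something with over 40 N, if the wrist force passes 120 N, or if a joint passes its speed limit or range.

## Robot

A 6-joint arm with a two-finger parallel gripper is mounted at the origin on the work surface. World frame = base frame: x ahead of the robot, y to its left, z up, the work surface at z = 0. Lengths are in m, angles in rad, forces in N, time in s.
With the tool pointing down it reaches from about 0.225 to 0.875 m from the base axis. Payload 3.4 kg.
Tool frame: the origin (TCP) lies at the very end of the fingers, on their centre line; the grasp point (between the pads) lies 19 mm behind it; z points along the fingers, y is the line along which they close (so a half turn about z gives the same grasp; the last joint's range is limited). The gripper opens to 85 mm and grips with 20 to 120 N. Pads are 22 mm wide; open, the fingers measure 114 mm over their backs; the gripper's body (76 mm by 85 mm) begins 54 mm behind the grasp point. The pads swing forward as they close: fully open they stand 13 mm farther back than shut.
Start: joints at [-1.42, 0.276, 1.505, -0, 1.361, -0.121], TCP at [0.154, -0.554, 0.231] pointing down, gripper open.
Joint ranges: [-2.89, 2.89], [-0.75, 2.08], [0.22, 2.7], [-1.18, 4.32], [0.11, 2.71], [-2.7, 2.7]. Speed limits (rad/s): [2.57, 2.57, 3.14, 3.14, 3.14, 3.14].

## Interface

Orientations are given as a unit quaternion [w, x, y, z].
In Python, from rig import get_state, optics, sign_off gives the robot as it stands.
- The arm moves only by the tool send_rows, never from a script. Its argument "increments" is a list of rows, each an object with "gripper": the gripper's target within -1 to 1 (shut at 1, half-way at 0, fully open at -1); "linear": the shift along the world's x, y, z in m, a list of three; "delta_rot": the turn, a rotation vector about the world's x, y, z in rad, a list of three. In form: [{"gripper": gripper, "linear": [dx, dy, dz], "delta_rot": [rx, ry, rz]}, ...]. A call has 1 to 8 rows; each row is the pose to reach, as a shift and turn from the pose commanded when the call began; what a row does not reach only later rows make up. A row lasts 1/10 s, in which the tool goes at most 50 mm and 8.59 degrees, less where a joint would pass 70% of its speed; a pose out of reach is approached as far as the arm can. A call with a gripper value outside its range is refused whole. The fingers move at their own pace and stop on an object; "newtons" is the grip in N (left out, the last holds). Time passes only in rows, so rows that repeat a pose let the fingers close. It gives the time, the measured TCP pose, the force, the opening and the grip force at its end, in the units of the state.
- get_state(): the state, without advancing time (a new reading comes with each control period).
- optics.get_image(name): name is "scene" or "side" or "wrist"; returns a dict with "pixels" (384x512x3 uint8, blue, green, red), "K" (3x3 intrinsics, pixels), "k1" (the pictures are not rectified: a ray, as slopes to the right and down, at radius r is drawn at 1 + k1 r^2 times it, then the intrinsics apply), "rvec" (rotation vector, rad) and "tvec" (3), from world to camera coordinates, as OpenCV has them; the wrist camera has in their place "T_tool_cam" (4x4, takes a point from camera to tool coordinates, whose origin is the TCP and whose axes are the flange's). Camera axes: x right, y down, z forward; pixel columns grow to the right and rows downward; lengths in m; the calibration is good to about 2 mm. A picture is of the moment at which its call begins: read the wrist's pose just before it. There is no depth.
- sign_off(): hands the job in; it is judged then, once.
The state is a dict: "clock": time; "qpos": joint angles; "qd": joint speeds; "effort": joint torques, N m; "position": TCP position; "ee_rot": TCP orientation; "contact_force": force on the tool from outside, world axes, zero at the start; "moment": the same for the moment, N m; "width": finger opening in m; "gripper_force": force on a finger pad.
Only numpy, scipy, OpenCV 4.12 (cv2) and the standard library are available. Lean on these libraries where they do the work, as an engineer would, in place of code of your own. Each camera call takes 0.05 s, during which the arm holds its last target. There are 200 camera calls.

## Working session

There is one attempt and no reset: what is moved stays moved. The work goes in short steps, Python scripts to look and compute and a tool call to move; the robot and the scene stay as the last step left them, time stands still between calls to the robot, and variables do not carry over. Pictures are saved under pics/ and viewed, at most 10 in all, crops included, and the job is handed in when it is done.

Besides the shell and the picture viewer there is one more tool, called after ">>>" as name([rows], argument=value, ...), one row to a line, values as JSON. send_rows: Moves the arm, as the interface text tells. Its arguments: {"type":"object","properties":{"increments":{"type":"array"},"newtons":{"type":"number"}},"required":["increments"]}

```bash
mkdir -p pics; cat > h.py <<'E'
import numpy as np, cv2
from rig import get_state, optics, sign_off
from scipy.spatial.transform import Rotation as R
def shot(name,fn=None):
    s=get_state(); d=optics.get_image(name); d['s']=s
    if fn: cv2.imwrite('pics/'+fn,d['pixels'])
    return d
def pose(d):
    if 'rvec' in d and d['rvec'] is not None:
        Rm=cv2.Rodrigues(np.array(d['rvec'],float))[0]; t=np.array(d['tvec'],float).ravel(); return Rm.T,-Rm.T@t
    T=np.array(d['T_tool_cam']); q=d['s']['ee_rot']; Rt=R.from_quat([q[1],q[2],q[3],q[0]]).as_matrix()
    return Rt@T[:3,:3], Rt@T[:3,3]+np.array(d['s']['position'])
def ray(d,u,v):
    K=np.array(d['K']); x=np.array([(u-K[0,2])/K[0,0],(v-K[1,2])/K[1,1]]); y=x.copy()
    for _ in range(30): y=x/(1+d['k1']*(y@y))
    A,c=pose(d); return c,A@np.array([y[0],y[1],1])
def at_z(d,u,v,z):
    c,r=ray(d,u,v); return c+r*(z-c[2])/r[2]
def proj(d,P):
    A,c=pose(d); p=(np.array(P)-c)@A; s=p[:2]/p[2]; s=s*(1+d['k1']*(s@s)); K=np.array(d['K'])
    return K[0,0]*s[0]+K[0,2],K[1,1]*s[1]+K[1,2]
E
python3 - <<'E'
from h import *
import pickle
D={n:shot(n,n+'0.png') for n in('scene','side','wrist')}
pickle.dump(D,open('d0.pkl','wb'))
print(get_state()); print({n:(pose(D[n])[1].round(3)) for n in D})
E
```

```text
{'clock': 0.15, 'qpos': array([-1.42001018e+00,  2.76492796e-01,  1.50584260e+00, -6.96801767e-06,
        1.36071337e+00, -1.20976222e-01]), 'qd': array([-0.00066519, -0.00031486, -0.00315781, -0.00133298, -0.00066456,
       -0.00152201]), 'effort': array([ 1.64161320e-03, -4.17142510e+01, -2.46032882e+01, -2.08112997e-04,
        7.73761509e-03,  1.67278394e-06]), 'position': array([ 0.15429268, -0.55350148,  0.23061376]), 'ee_rot': array([-7.27923834e-04,  9.90781986e-01,  1.35464114e-01, -1.42577392e-05]), 'contact_force': array([0.13463504, 0.0677303 , 0.87661069]), 'moment': array([-0.02252904,  0.03369002, -0.0508121 ]), 'gripper_force': 0.0, 'width': 0.08553916543721822}
{'scene': array([ 1.441, -0.301,  0.668]), 'side': array([ 0.294, -0.664,  0.762]), 'wrist': array([ 0.227, -0.533,  0.373])}
```

View pics/scene0.png

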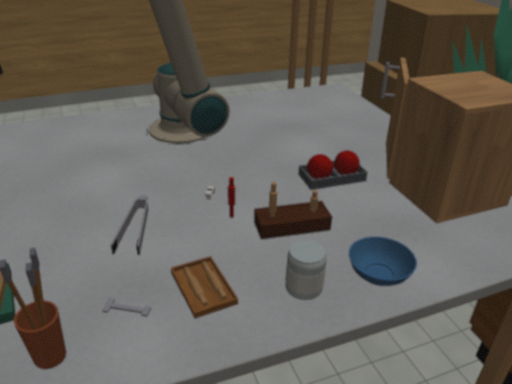

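View pics/side0.png

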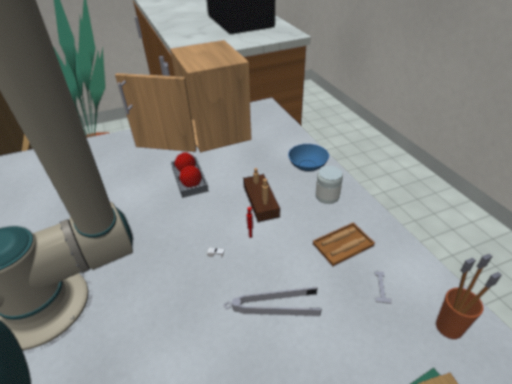

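The scene view shows the tongs at (130,222), with the knuckle at (142,200) and the jaws near (115,248) and (140,250). The block is at (292,220), with the tall pale bail at (273,198) and the short one at (314,202). A red look-alike stands at (231,197), two flat bails lie in the tray at (203,285), and brushes stand in the pot. In the side view the tongs knuckle is at (237,302) and the tall bail at (265,190).

Candidates for the wet bail are pale tall (273,198), pale short (314,202), red (231,197) and tray bails (203,285). I choose the pale tall one in the block and will check it in a crop.

```bash
python3 - <<'E'
from h import *
import pickle
D=pickle.load(open('d0.pkl','rb'))
a=cv2.resize(D['scene']['pixels'][165:265,90:350],None,fx=3,fy=3,interpolation=2)
b=cv2.resize(D['side']['pixels'][160:330,205:335],None,fx=3.0,fy=1.765,interpolation=2)[:300]
b=cv2.resize(D['side']['pixels'][270:330,205:335],None,fx=3,fy=3,interpolation=2)
c=cv2.resize(D['side']['pixels'][160:220,220:350],None,fx=3,fy=3,interpolation=2)
cv2.imwrite('pics/crop.png',np.vstack([a,np.hstack([b,c])]))
for n,p in (('scene',[(142,200,.028),(115,248,.028),(140,250,.028),(273,184,.126),(314,193,.092)]),('side',[(237,302,.028),(316,291,.028),(320,312,.028),(265,178,.126),(256,170,.092)])):
    for q in p: print(n,q,at_z(D[n],*q).round(3))
E
```

```text
scene (142, 200, 0.028) [ 0.436 -0.199  0.028]
scene (115, 248, 0.028) [ 0.604 -0.285  0.028]
scene (140, 250, 0.028) [ 0.628 -0.236  0.028]
scene (273, 184, 0.126) [0.62  0.068 0.126]
scene (314, 193, 0.092) [0.635 0.164 0.092]
side (237, 302, 0.028) [ 0.422 -0.201  0.028]
side (316, 291, 0.028) [ 0.601 -0.249  0.028]
side (320, 312, 0.028) [ 0.582 -0.3    0.028]
side (265, 178, 0.126) [0.617 0.075 0.126]
side (256, 170, 0.092) [0.625 0.161 0.092]
```

View pics/crop.png

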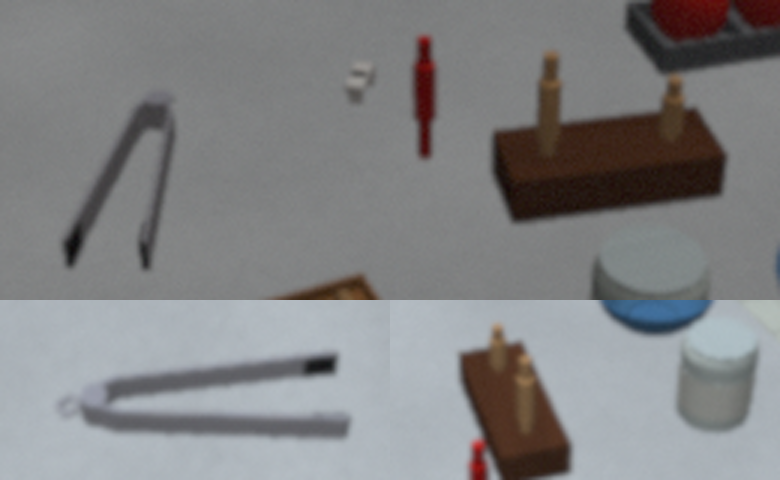

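View pics/wrist0.png

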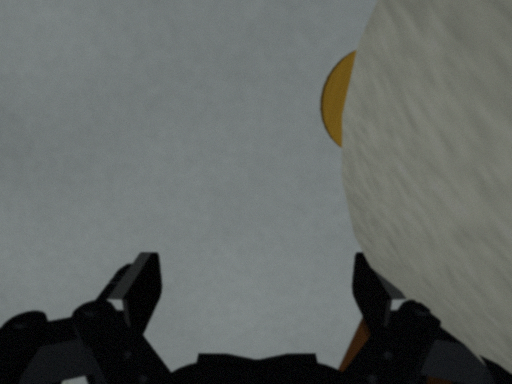

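The crop confirms the tall pale bail in the block's hole nearer the tongs (top at about (550,55)). The red one is a separate bail. The wrist view shows only the table and some clutter at the right. The tongs' origin is about (0.51,-0.23) at yaw -21°; I'll move over them for a closer look.

>>> send_rows([
  {"gripper":-1,"linear":[0.03,0.037,0.02],"delta_rot":[0,0,-0.1]},
  {"gripper":-1,"linear":[0.06,0.075,0.02],"delta_rot":[0,0,-0.2]},
  {"gripper":-1,"linear":[0.09,0.112,0.02],"delta_rot":[0,0,-0.3]},
  {"gripper":-1,"linear":[0.12,0.149,0.02],"delta_rot":[0,0,-0.4]},
  {"gripper":-1,"linear":[0.15,0.186,0.02],"delta_rot":[0,0,-0.5]},
  {"gripper":-1,"linear":[0.18,0.223,0.02],"delta_rot":[0,0,-0.6]},
  {"gripper":-1,"linear":[0.21,0.26,0.02],"delta_rot":[0,0,-0.64]},
  {"gripper":-1,"linear":[0.24,0.297,0.02],"delta_rot":[0,0,-0.64]},
])

```text
clock: 0.95
position: [0.3951, -0.2552, 0.2513]
ee_rot: [0.0, 0.983, -0.184, 0.0]
contact_force: [0.9, -0.7, -0.1]
width: 0.0856
gripper_force: 0.0
```

>>> send_rows([
  {"gripper":-1,"linear":[0.03,0.035,0],"delta_rot":[0,0,0]},
  {"gripper":-1,"linear":[0.046,0.057,0],"delta_rot":[0,0,0]},
  {"gripper":-1,"linear":[0.046,0.057,0],"delta_rot":[0,0,0]},
  {"gripper":-1,"linear":[0.046,0.057,0],"delta_rot":[0,0,0]},
])

```text
clock: 1.35
position: [0.4402, -0.1996, 0.251]
ee_rot: [0.0, 0.983, -0.182, -0.0]
contact_force: [-0.4, 0.2, 0.5]
width: 0.0853
gripper_force: 0.0
```

```bash
python3 - <<'E'
from h import *
import pickle
D=pickle.load(open('d0.pkl','rb'))
d=shot('wrist','w1.png'); pickle.dump(d,open('d1.pkl','wb'))
print(d['s']['position'],d['s']['ee_rot'],d['K'],d['k1'])
for n,p in (('scene',[(231,217,0),(231,179,.0),(231,179,.11)]),('side',[(250,237,0),(250,207,0),(250,207,.11)])):
    for q in p: print(n,q,at_z(D[n],*q).round(3))
E
```

```text
[ 0.44024992 -0.19956582  0.2510388 ] [ 2.69434565e-04  9.83264000e-01 -1.82185614e-01 -4.85302284e-04] [[332.38201038   0.         256.55043138]
 [  0.         332.38201038 193.07912678]
 [  0.           0.           1.        ]] -0.05762635865775658
scene (231, 217, 0) [ 0.539 -0.003  0.   ]
scene (231, 179, 0.0) [0.366 0.054 0.   ]
scene (231, 179, 0.11) [ 0.543 -0.004  0.11 ]
side (250, 237, 0) [ 0.534 -0.004  0.   ]
side (250, 207, 0) [0.581 0.11  0.   ]
side (250, 207, 0.11) [ 0.539 -0.002  0.11 ]
```

View pics/w1.png

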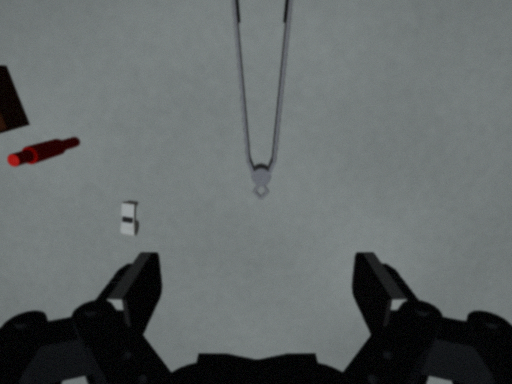

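The wrist view shows the tongs with the knuckle at (261,175), the ring at (261,193) and the arms running up to the dark pads at (238,10) and (287,10). The red bail stands at left, about (0.54,0.00); the whistle is at (129,218).

```bash
python3 - <<'E'
from h import *
import pickle
d=pickle.load(open('d1.pkl','rb')); D=pickle.load(open('d0.pkl','rb'))
h=at_z(d,261,175,.028); l=at_z(d,238.5,10,.028); r=at_z(d,287.5,10,.028)
m=(l+r)/2; u=(m-h)/np.linalg.norm(m-h); print(h,l,r,np.linalg.norm(m-h),np.linalg.norm(l-r),'yaw',np.arctan2(u[1],u[0]),'orig',h+.085*u)
q=d['s']['ee_rot']; print('toolyaw',2*np.arctan2(q[2],q[1]))
print('jar',at_z(D['scene'],305,252,.08), at_z(D['side'],329,175,.08),'whistle',at_z(d,129,218,.01))
E
```

```text
[ 0.42178134 -0.19833939  0.028     ] [ 0.58865873 -0.23765702  0.028     ] [ 0.57121741 -0.28331492  0.028     ] 0.16992865248643058 0.04887579574994216 yaw -0.37440798659310004 orig [ 0.50089291 -0.22942573  0.028     ]
toolyaw -0.36641767785856144
jar [0.80614931 0.05911873 0.08      ] [0.81971763 0.06054614 0.08      ] whistle [ 0.4248687  -0.02359854  0.01      ]
```

>>> send_rows([
  {"gripper":-1,"linear":[0.025,-0.012,-0.04],"delta_rot":[0,0,-0.008]},
  {"gripper":-1,"linear":[0.05,-0.025,-0.08],"delta_rot":[0,0,-0.008]},
  {"gripper":-1,"linear":[0.061,-0.03,-0.125],"delta_rot":[0,0,-0.008]},
  {"gripper":-1,"linear":[0.061,-0.03,-0.165],"delta_rot":[0,0,-0.008]},
  {"gripper":-1,"linear":[0.061,-0.03,-0.2],"delta_rot":[0,0,-0.008]},
  {"gripper":-1,"linear":[0.061,-0.03,-0.225],"delta_rot":[0,0,-0.008]},
  {"gripper":-1,"linear":[0.061,-0.03,-0.24],"delta_rot":[0,0,-0.008]},
  {"gripper":-1,"linear":[0.061,-0.03,-0.246],"delta_rot":[0,0,-0.008]},
])

```text
clock: 2.2
position: [0.4995, -0.2307, 0.0035]
ee_rot: [-0.0, 0.982, -0.188, -0.002]
contact_force: [-0.4, -0.2, 0.1]
width: 0.0855
gripper_force: 0.0
```

>>> send_rows([
  {"gripper":-0.4,"linear":[0,0,0],"delta_rot":[0,0,0]},
  {"gripper":-0.2,"linear":[0,0,0],"delta_rot":[0,0,0]},
  {"gripper":0.0,"linear":[0,0,0],"delta_rot":[0,0,0]},
  {"gripper":0.05,"linear":[0,0,0],"delta_rot":[0,0,0]},
  {"gripper":0.07,"linear":[0,0,0],"delta_rot":[0,0,0]},
  {"gripper":0.07,"linear":[0,0,0],"delta_rot":[0,0,0]},
  {"gripper":0.07,"linear":[0,0,0],"delta_rot":[0,0,0]},
], newtons=20)

```text
clock: 2.9
position: [0.5027, -0.2307, 0.0071]
ee_rot: [0.001, 0.982, -0.187, 0.002]
contact_force: [-0.3, -1.5, 4.4]
width: 0.0399
gripper_force: 5.7
```

>>> send_rows([
  {"gripper":0.1,"linear":[0,0,0.005],"delta_rot":[0,0,0]},
  {"gripper":0.1,"linear":[0,0,0.015],"delta_rot":[0,0,0]},
  {"gripper":0.1,"linear":[0,0,0.035],"delta_rot":[0,0,0]},
  {"gripper":0.1,"linear":[0,0,0.06],"delta_rot":[0,0,0]},
  {"gripper":0.1,"linear":[0,0,0.09],"delta_rot":[0,0,0]},
  {"gripper":0.1,"linear":[0,0,0.115],"delta_rot":[0,0,0]},
  {"gripper":0.1,"linear":[0,0,0.12],"delta_rot":[0,0,0]},
  {"gripper":0.1,"linear":[0,0,0.12],"delta_rot":[0,0,0]},
])

```text
clock: 3.7
position: [0.5016, -0.2301, 0.1263]
ee_rot: [0.0, 0.982, -0.187, 0.001]
contact_force: [-0.3, -0.2, -0.7]
width: 0.0385
gripper_force: 4.2
```

```bash
python3 - <<'E'
from h import *
import pickle
d=shot('wrist'); s=shot('side'); pickle.dump((d,s),open('d2.pkl','wb'))
c=cv2.resize(s['pixels'][200:340,190:370],(512,398))
cv2.imwrite('pics/lift.png',cv2.resize(np.vstack([d['pixels'][:220],c]),None,fx=.95,fy=.95))
print(d['s']['position'],d['s']['contact_force'],d['s']['width'])
E
```

```text
[ 0.5016494  -0.2300621   0.12627686] [-0.30283547 -0.24143607 -0.74622655] 0.03847399004815934
```

View pics/lift.png

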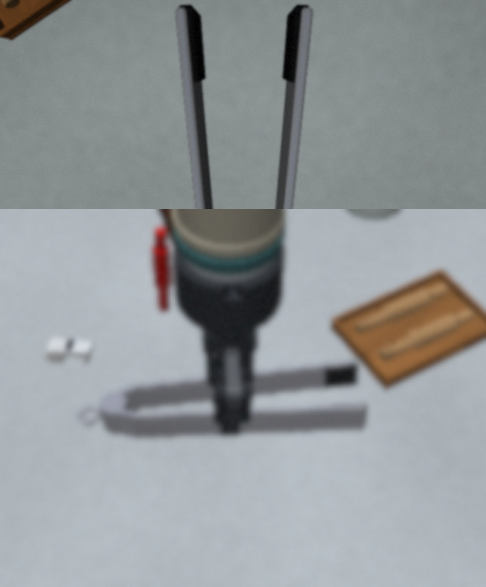

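The tongs are held level in the air and slightly closed, with tips at about (187,8) and (328,8) in the wrist frame. Next I work out the jaw point in the tool frame, and the bail position and yaw.

```bash
python3 - <<'E'
from h import *
import pickle
d,s=pickle.load(open('d2.pkl','rb'))
p=d['s']['position']; q=d['s']['ee_rot']; Rt=R.from_quat([q[1],q[2],q[3],q[0]]).as_matrix()
for u,v in((187,8),(328,8),(200,200),(300,200)): 
    print((Rt.T@(at_z(d,u,v,p[2]+.021)-p)).round(4))
E
```

```text
[ 0.1016 -0.0227 -0.0208]
[ 0.1017  0.0241 -0.0208]
[ 0.0345 -0.0214 -0.0209]
[ 0.0346  0.0171 -0.0209]
```

>>> send_rows([
  {"gripper":0.1,"linear":[0.01,0.01,0.02],"delta_rot":[0,0,0.14]},
  {"gripper":0.1,"linear":[0.02,0.02,0.04],"delta_rot":[0,0,0.28]},
  {"gripper":0.1,"linear":[0.03,0.03,0.05],"delta_rot":[0,0,0.42]},
  {"gripper":0.1,"linear":[0.04,0.04,0.05],"delta_rot":[0,0,0.56]},
  {"gripper":0.1,"linear":[0.05,0.05,0.05],"delta_rot":[0,0,0.7]},
  {"gripper":0.1,"linear":[0.06,0.06,0.05],"delta_rot":[0,0,0.84]},
  {"gripper":0.1,"linear":[0.07,0.07,0.05],"delta_rot":[0,0,0.98]},
  {"gripper":0.1,"linear":[0.08,0.08,0.05],"delta_rot":[0,0,1.12]},
])

```text
clock: 4.6
position: [0.5807, -0.1491, 0.173]
ee_rot: [-0.001, 0.931, 0.366, -0.002]
contact_force: [0.0, -0.4, -1.6]
width: 0.0387
gripper_force: 4.2
```

>>> send_rows([
  {"gripper":0.1,"linear":[0.01,0.005,0],"delta_rot":[0,0,0.14]},
  {"gripper":0.1,"linear":[0.02,0.015,0],"delta_rot":[0,0,0.28]},
  {"gripper":0.1,"linear":[0.03,0.02,0],"delta_rot":[0,0,0.42]},
  {"gripper":0.1,"linear":[0.04,0.03,0],"delta_rot":[0,0,0.56]},
  {"gripper":0.1,"linear":[0.05,0.04,0],"delta_rot":[0,0,0.7]},
  {"gripper":0.1,"linear":[0.06,0.05,0],"delta_rot":[0,0,0.84]},
  {"gripper":0.1,"linear":[0.064,0.055,0],"delta_rot":[0,0,1.0]},
  {"gripper":0.1,"linear":[0.064,0.055,0],"delta_rot":[0,0,1.0]},
])

```text
clock: 5.4
position: [0.6449, -0.0939, 0.1728]
ee_rot: [-0.002, 0.643, 0.766, -0.001]
contact_force: [0.4, -1.0, -0.8]
width: 0.038
gripper_force: 4.2
```

```bash
python3 - <<'E'
from h import *
import pickle
d=shot('wrist','w3.png'); pickle.dump(d,open('d3.pkl','wb'))
q=d['s']['ee_rot'];print(d['s']['position'],q,2*np.arctan2(q[2],q[1]),d['s']['width'])
E
```

```text
[ 0.64491315 -0.09389874  0.17283532] [-1.86479888e-03  6.42870434e-01  7.65972365e-01 -6.80837269e-04] 1.7451096958634853 0.03804555775301345
```

View pics/w3.png

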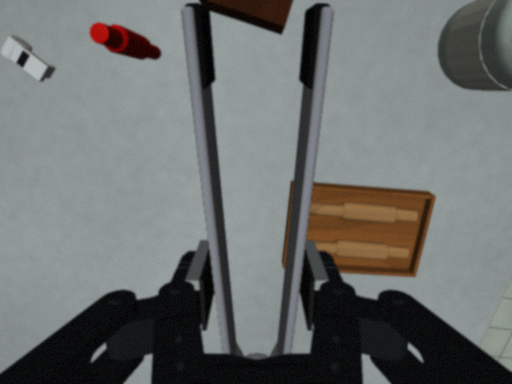

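The tongs stay centred: tips at (195,8) and (320,8), knuckle at (258,355). The block edge shows at (250,10) and the tray is below right. I move above the bail while still clear of it and look down between the jaws.

>>> send_rows([
  {"gripper":0.1,"linear":[-0.003,0.02,0],"delta_rot":[0,0,0]},
  {"gripper":0.1,"linear":[-0.006,0.04,0],"delta_rot":[0,0,0]},
  {"gripper":0.1,"linear":[-0.009,0.06,0],"delta_rot":[0,0,0]},
  {"gripper":0.1,"linear":[-0.011,0.076,0],"delta_rot":[0,0,0]},
  {"gripper":0.1,"linear":[-0.011,0.076,0],"delta_rot":[0,0,0]},
  {"gripper":0.1,"linear":[-0.011,0.076,0],"delta_rot":[0,0,0]},
])

```text
clock: 6.05
position: [0.6343, -0.0185, 0.1755]
ee_rot: [0.0, 0.643, 0.766, -0.0]
contact_force: [0.1, -0.2, -0.6]
width: 0.0382
gripper_force: 4.2
```

```bash
python3 - <<'E'
from h import *
import pickle
d=shot('wrist'); pickle.dump(d,open('d4.pkl','wb')); D=pickle.load(open('d0.pkl','rb'))
cv2.imwrite('pics/w4.png',cv2.resize(d['pixels'][:240,130:400],None,fx=2,fy=2))
print(d['s']['position'],d['s']['width'])
for n,q in(('scene',(273.7,183.3,.126)),('scene',(272.3,216.7,.04)),('side',(265,178.3,.126)),('side',(265.7,204,.04))): print(n,at_z(D[n],*q).round(4))
E
```

```text
[ 0.63425658 -0.0184784   0.17553927] 0.03823975133929255
scene [0.6173 0.0706 0.126 ]
scene [0.6227 0.0686 0.04  ]
side [0.6161 0.0736 0.126 ]
side [0.6123 0.0623 0.04  ]
```

View pics/w4.png

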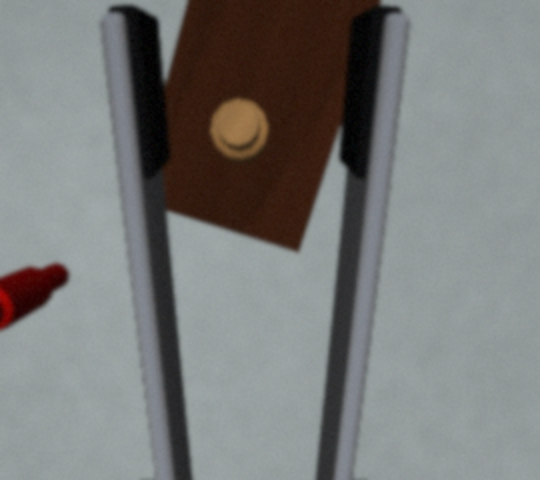

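The view shows the bail top at (249,61) in the full frame, between the open jaws and slightly left of the tongs' centreline, with the block below it.

```bash
python3 - <<'E'
from h import *
import pickle
d=pickle.load(open('d4.pkl','rb'))
p=d['s']['position']; q=d['s']['ee_rot']; Rt=R.from_quat([q[1],q[2],q[3],q[0]]).as_matrix()
b=at_z(d,249,61,.126); print('bail',b)
for u,v in((181,9),(334,9)): print((Rt.T@(at_z(d,130+(u-130),v,p[2]+.021)-p)).round(4))
L=at_z(d,130+103/2,8,p[2]+.021);r=at_z(d,130+408/2,8,p[2]+.021)
m=Rt.T@((L+r)/2-p); print('mid tip tool',m)
jt=np.array([m[0]-.012,m[1],0]); tgt=b-Rt@jt; print('tcp target',tgt[:2],'delta',(tgt-p)[:2])
E
```

```text
bail [0.61342561 0.07071113 0.126     ]
[ 0.1024 -0.026  -0.0211]
[ 0.1024  0.0247 -0.0211]
mid tip tool [ 0.1027229  -0.00057688 -0.02109129]
tcp target [ 0.62970366 -0.01854129] delta [-4.55292615e-03 -6.28979867e-05]
```

>>> send_rows([
  {"gripper":0.1,"linear":[-0.004,0,0],"delta_rot":[0,0,0]},
  {"gripper":0.1,"linear":[-0.004,0,-0.02],"delta_rot":[0,0,0]},
  {"gripper":0.1,"linear":[-0.004,0,-0.04],"delta_rot":[0,0,0]},
  {"gripper":0.1,"linear":[-0.004,0,-0.06],"delta_rot":[0,0,0]},
  {"gripper":0.1,"linear":[-0.004,0,-0.08],"delta_rot":[0,0,0]},
  {"gripper":0.1,"linear":[-0.004,0,-0.095],"delta_rot":[0,0,0]},
  {"gripper":0.1,"linear":[-0.004,0,-0.103],"delta_rot":[0,0,0]},
  {"gripper":0.1,"linear":[-0.004,0,-0.103],"delta_rot":[0,0,0]},
])

```text
clock: 6.9
position: [0.6295, -0.0195, 0.0711]
ee_rot: [-0.001, 0.644, 0.765, -0.001]
contact_force: [0.1, -0.4, -1.2]
width: 0.0383
gripper_force: 4.2
```

```bash
python3 - <<'E'
from h import *
d=shot('wrist'); s=shot('side')
a=cv2.resize(d['pixels'][:200,130:400],None,fx=2,fy=2); c=cv2.resize(s['pixels'][140:240,200:335],(540,400),interpolation=2)
cv2.imwrite('pics/w5.png',cv2.resize(np.vstack([a,c]),None,fx=.74,fy=.74)); print(d['s']['position'],d['s']['contact_force'],d['s']['width'])
E
```

```text
[ 0.62945958 -0.01947733  0.071126  ] [ 0.09547205 -0.42142213 -1.19162984] 0.038328380549260715
```

View pics/w5.png

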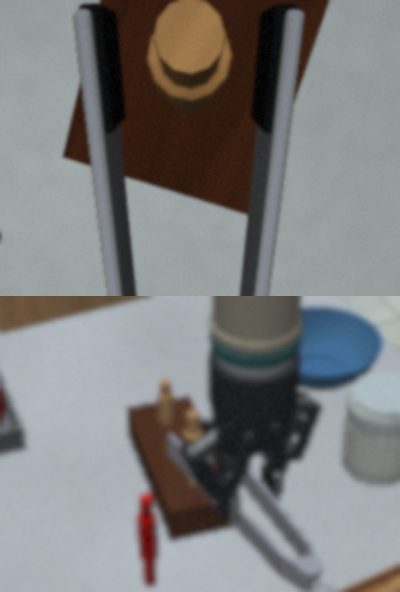

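The bail sits centred between the pads, both lengthwise and across, and the red bail and the short bail are untouched. Now I close the jaws on it.

>>> send_rows([
  {"gripper":0.2,"linear":[0,0,0],"delta_rot":[0,0,0]},
  {"gripper":0.25,"linear":[0,0,0],"delta_rot":[0,0,0]},
  {"gripper":0.3,"linear":[0,0,0],"delta_rot":[0,0,0]},
  {"gripper":0.4,"linear":[0,0,0],"delta_rot":[0,0,0]},
  {"gripper":0.6,"linear":[0,0,0],"delta_rot":[0,0,0]},
  {"gripper":1,"linear":[0,0,0],"delta_rot":[0,0,0]},
  {"gripper":1,"linear":[0,0,0],"delta_rot":[0,0,0]},
  {"gripper":1,"linear":[0,0,0],"delta_rot":[0,0,0]},
], newtons=30)

```text
clock: 7.8
position: [0.6306, -0.019, 0.0726]
ee_rot: [0.0, 0.643, 0.766, 0.0]
contact_force: [-0.3, -0.4, 2.0]
width: 0.029
gripper_force: 30.6
```

Width 29 mm matches the 30 mm expected with the jaws on the 18 mm barrel. Lifting now, slowly at first.

>>> send_rows([
  {"gripper":1,"linear":[0,0,0.004],"delta_rot":[0,0,0]},
  {"gripper":1,"linear":[0,0,0.01],"delta_rot":[0,0,0]},
  {"gripper":1,"linear":[0,0,0.02],"delta_rot":[0,0,0]},
  {"gripper":1,"linear":[0,0,0.03],"delta_rot":[0,0,0]},
  {"gripper":1,"linear":[0,0,0.045],"delta_rot":[0,0,0]},
  {"gripper":1,"linear":[0,0,0.06],"delta_rot":[0,0,0]},
  {"gripper":1,"linear":[0,0,0.075],"delta_rot":[0,0,0]},
  {"gripper":1,"linear":[0,0,0.09],"delta_rot":[0,0,0]},
])

```text
clock: 8.6
position: [0.6305, -0.0189, 0.1639]
ee_rot: [0.0, 0.643, 0.766, 0.0]
contact_force: [0.6, -0.5, -1.0]
width: 0.0287
gripper_force: 30.1
```

>>> send_rows([
  {"gripper":1,"linear":[0,0,0.01],"delta_rot":[0,0,0]},
  {"gripper":1,"linear":[0,0,0.015],"delta_rot":[0,0,0]},
  {"gripper":1,"linear":[0,0,0.015],"delta_rot":[0,0,0]},
  {"gripper":1,"linear":[0,0,0.015],"delta_rot":[0,0,0]},
])

```text
clock: 9.0
position: [0.63, -0.0189, 0.1769]
ee_rot: [-0.0, 0.643, 0.766, -0.0]
contact_force: [-0.0, -0.5, -0.3]
width: 0.0288
gripper_force: 30.1
```

```bash
python3 - <<'E'
from h import *
d=shot('scene'); s=shot('side')
a=cv2.resize(d['pixels'][120:250,200:370],None,fx=2.3,fy=2.3); c=cv2.resize(s['pixels'][100:230,180:350],None,fx=2.3,fy=2.3)
cv2.imwrite('pics/end.png',np.hstack([a,c])); print(s['s']['position'],s['s']['width'])
E
```

```text
[ 0.6298275  -0.01886712  0.1765579 ] 0.02907816332462822
```

View pics/end.png

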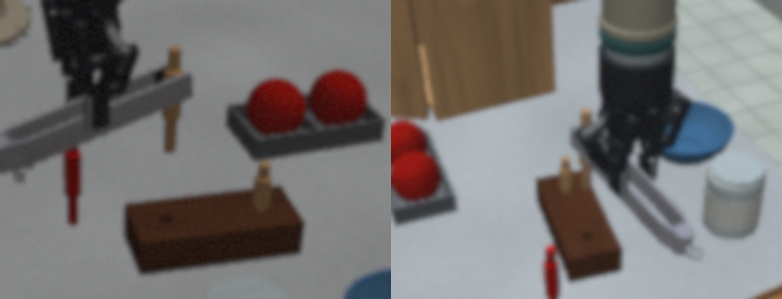

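The bail hangs upright in the tongs' jaws with its foot at (273,185) in the scene view. That pixel matches its former top, so the foot is about 0.12 m up, roughly 8 cm above the block. The short bail, red bail and balls have not moved.

```bash
python3 -c "
from rig import sign_off; print(sign_off())"
```

```text
the job is handed in; nothing more can be done
None
```

The job is handed in: the wet tall bail is held upright in the tongs, its foot about 8 cm above the block top. The short bail still stands in its hole, and nothing else looked disturbed in the last pictures.

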